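Make up two shaved-ice trays for the nursery tables

ROBOT

A 6-joint arm with a two-finger parallel gripper is mounted at the origin on the work surface. World frame = base frame: x ahead of the robot, y to its left, z up, the work surface at z = 0. Lengths are in m, angles in rad, forces in N, time in s.
With the tool pointing down it reaches from about 0.425 to 0.95 m from the base axis. Payload 3.5 kg.
Tool frame: the origin (TCP) lies midway between the tips of the shut fingers; the grasp point (between the pads) lies 19 mm behind it; z points along the fingers, y is the line along which they close (so a half turn about z gives the same grasp; the last joint's range is limited). The gripper opens to 85 mm and grips with 20 to 120 N. Pads are 22 mm wide; open, the fingers measure 114 mm over their backs; the gripper's body (76 mm by 85 mm) begins 54 mm behind the grasp point. The pads swing forward as they close: fully open they stand 13 mm farther back than shut.
Start: joints at [-1.412, 0.286, 1.577, -0, 1.279, -0.15], TCP at [0.205, -0.643, 0.231] pointing down, gripper open.
Joint ranges: [-2.77, 2.77], [-0.9, 2.22], [0.21, 2.48], [-1.53, 4.67], [0.24, 2.81], [-2.84, 2.84]. Speed limits (rad/s): [2.79, 2.79, 3.14, 3.14, 3.14, 3.14].

INTERFACE

Orientations are given as a unit quaternion [x, y, z, w].
In Python, from plant import ctrl, cams, order gives the robot as it stands.
- The arm moves only by the tool move_arm, never from a script. Its argument "plan" is one flat list of numbers, 7 for each row, row after row: the shift along the world's x, y, z in mm, then the turn, a rotation vector about the world's x, y, z in degrees, then the finger opening in mm, from 0 to 85.4. A call has 1 to 12 rows; each row shifts and turns the commanded pose from where the row before left it; what a row does not reach is not made up. A row lasts 1/10 s, in which the tool goes at most 50 mm and 8.59 degrees, less where a joint would pass 70% of its speed; a pose out of reach is approached as far as the arm can. A call is refused whole if a number of a shift passes 50 or a number of a turn 8.59, either way. A call with a gripper value outside its range is refused whole. The fingers move at their own pace and stop on an object; "newtons" is the grip in N (left out, the last holds). Time passes only in rows, so rows that do not move let the fingers close. It gives the time, the measured TCP pose, the force, the opening and the grip force at its end, in the units of the state.
- ctrl.get_state(): the state, without advancing time (a new reading comes with each control period).
- cams.read_camera(name): name is "side" or "top" or "wrist"; returns a dict with "color" (420x560x3 uint8, red, green, blue), "fov_y" (degrees; the focal length in pixels is half the picture's height over the tangent of half this angle, whatever the lens; pixels are square), "cx", "cy" (the principal point, pixels), "origin" and "orientation" of the camera in the world; the wrist camera has in their place "T_tool_cam" (4x4, takes a point from camera to tool coordinates, whose origin is the TCP and whose axes are the flange's). Camera axes: x right, y up, looking along -z (the intrinsics and any distortion apply to the point x, -y, -z); pixel columns grow to the right and rows downward; lengths in m; the calibration is good to about 2 mm. The wrist camera is an equidistant fisheye: a pixel r from the principal point sees the ray r / f radians off the axis. A picture is of the moment at which its call begins: read the wrist's pose just before it. There is no depth.
- order.sign_off(): hands the job in; it is judged then, once.
The state is a dict: "time": time; "qpos": joint angles; "dq": joint speeds; "joint_efforts": joint torques, N m; "eef_pos": TCP position; "tcp_rot": TCP orientation; "contact_force": force on the tool from outside, world axes, zero at the start; "wrist_torque": the same for the moment, N m; "opening": opening from 0.0 (shut) to 1.0 (fully open); "finger_force": force on a finger pad.
Only numpy, scipy, OpenCV 4.12 (cv2) and the standard library are available. Lean on these libraries where they do the work, as an engineer would, in place of code of your own. Each camera call takes 0.05 s, during which the arm holds its last target. There are 200 camera calls.

TASK

Make up the two shaved-ice trays for the children's tables: on the lilac tray stand the red syrup bottle in the small round well and the yellow cup and the white cup in the two larger wells, one in each; on the mint-green tray stand the blue syrup bottle in the small well and the pink cup in either of the larger wells. Everything must stand upright on the floor of its well and be let go; set things down rather than drop them, do not tip anything over, and leave the green syrup bottle and the blue cup where they are.

Things in the scene. Friction and masses are not known exactly. Their poses are not given: they have to be found in the camera images.
- lilac_tray: Lilac (pale purple) plastic tray, 210 x 240 mm, fixed, rim 15 mm high. Origin: centre of its underside; z up, x roughly away from the robot (yaw to 13 degrees). Top face 10 mm up; three round wells, floors 4 mm up: small bottle well (66 mm across) centred at x 55, y 0 mm, on the far side; two larger cup wells (74 mm) at x -45, y 56 and x -45, y -56 mm, on the robot's side.
- mint_tray: Mint-green plastic tray, 210 x 240 mm, fixed, rim 15 mm high. Origin: centre of its underside; z up, x roughly away from the robot (yaw to 13 degrees). Top face 10 mm up; three round wells, floors 4 mm up: small bottle well (66 mm across) centred at x 55, y 0 mm, on the far side; two larger cup wells (74 mm) at x -45, y 56 and x -45, y -56 mm, on the robot's side.
- red_syrup_mid (a point): Loose upright bottle of red syrup, white cap, 0.15 kg. Round: 48 mm across to 82 mm up, then a shoulder and a 25 mm cap; 110 mm tall. Point: on its axis, 55 mm above its base; z along the axis. Grip the upper body 60 to 75 mm above the base, to keep the palm off the cap. Neighbours in the stock, up to 110 mm tall, stand about 115 mm away, centre to centre.
- blue_syrup_mid (a point): Loose upright bottle of blue syrup, white cap, 0.15 kg. Round: 48 mm across to 82 mm up, then a shoulder and a 25 mm cap; 110 mm tall. Point: on its axis, 55 mm above its base; z along the axis. Grip the upper body 60 to 75 mm above the base, to keep the palm off the cap.
- green_syrup_mid (a point): Loose upright bottle of green syrup, white cap, 0.15 kg. Round: 48 mm across to 82 mm up, then a shoulder and a 25 mm cap; 110 mm tall. Point: on its axis, 55 mm above its base; z along the axis. Grip the upper body 60 to 75 mm above the base, to keep the palm off the cap. Not wanted; stays where it is.
- yellow_cup_mid (a point): Loose upright yellow plastic cup with a ring of small beads, no handle, open, 0.07 kg. Round: 62 mm across the rim, 56 mm the base, 76 mm tall, wall 3 mm. Point: on its axis, 38 mm above its base; z along the axis. Grip it from outside, 40 to 55 mm above the base. Neighbours in the stock, up to 110 mm tall, stand about 115 mm away, centre to centre.
- white_cup_mid (a point): Loose upright white plastic cup with a ring of small beads, no handle, open, 0.07 kg. Round: 62 mm across the rim, 56 mm the base, 76 mm tall, wall 3 mm. Point: on its axis, 38 mm above its base; z along the axis. Grip it from outside, 40 to 55 mm above the base.
- pink_cup_mid (a point): Loose upright pink plastic cup with a ring of small beads, no handle, open, 0.07 kg. Round: 62 mm across the rim, 56 mm the base, 76 mm tall, wall 3 mm. Point: on its axis, 38 mm above its base; z along the axis. Grip it from outside, 40 to 55 mm above the base.
- blue_cup_mid (a point): Loose upright blue plastic cup with a ring of small beads, no handle, open, 0.07 kg. Round: 62 mm across the rim, 56 mm the base, 76 mm tall, wall 3 mm. Point: on its axis, 38 mm above its base; z along the axis. Grip it from outside, 40 to 55 mm above the base. Not wanted; stays where it is.
Things that resemble listed ones, but are neither listed nor needed, are in the scene too. Leave any black look-alike of the part that bears red_syrup_mid alone.

How it is judged:
At the end, for the whole second after the job is handed in: Each wanted bottle and cup stands in its proper well: within 13 mm of the well's centre along both tray axes, base within 3 mm of its floor, tilt under 4.5 degrees, at rest, released; green bottle and blue cup within 20 mm of their start (x of red_syrup_mid in the frame of lilac_tray between 0.042 and 0.068 m and y of red_syrup_mid in the frame of lilac_tray between -0.013 and 0.013 m and z of red_syrup_mid in the frame of lilac_tray between 0.056 and 0.062 m and ((x of yellow_cup_mid in the frame of lilac_tray between -0.058 and -0.032 m and y of yellow_cup_mid in the frame of lilac_tray between 0.043 and 0.069 m and z of yellow_cup_mid in the frame of lilac_tray between 0.039 and 0.045 m) or (x of yellow_cup_mid in the frame of lilac_tray between -0.058 and -0.032 m and y of yellow_cup_mid in the frame of lilac_tray between -0.069 and -0.043 m and z of yellow_cup_mid in the frame of lilac_tray between 0.039 and 0.045 m)) and ((x of white_cup_mid in the frame of lilac_tray between -0.058 and -0.032 m and y of white_cup_mid in the frame of lilac_tray between 0.043 and 0.069 m and z of white_cup_mid in the frame of lilac_tray between 0.039 and 0.045 m) or (x of white_cup_mid in the frame of lilac_tray between -0.058 and -0.032 m and y of white_cup_mid in the frame of lilac_tray between -0.069 and -0.043 m and z of white_cup_mid in the frame of lilac_tray between 0.039 and 0.045 m)) and x of blue_syrup_mid in the frame of mint_tray between 0.042 and 0.068 m and y of blue_syrup_mid in the frame of mint_tray between -0.013 and 0.013 m and z of blue_syrup_mid in the frame of mint_tray between 0.056 and 0.062 m and ((x of pink_cup_mid in the frame of mint_tray between -0.058 and -0.032 m and y of pink_cup_mid in the frame of mint_tray between 0.043 and 0.069 m and z of pink_cup_mid in the frame of mint_tray between 0.039 and 0.045 m) or (x of pink_cup_mid in the frame of mint_tray between -0.058 and -0.032 m and y of pink_cup_mid in the frame of mint_tray between -0.069 and -0.043 m and z of pink_cup_mid in the frame of mint_tray between 0.039 and 0.045 m)) and angle between each of red_syrup_mid, blue_syrup_mid, yellow_cup_mid, white_cup_mid, pink_cup_mid's own z axis and vertical below 0.08 rad and linear speed of each of red_syrup, blue_syrup, yellow_cup, white_cup, pink_cup below 0.02 m/s and distance of each of green_syrup_mid, blue_cup_mid from where it was at the start of the episode below 0.02 m); the robot touches nothing.
It fails at once if a cup or bottle is dropped (from more than about 20 mm) or thrown: faster than 0.6 m/s with its base less than 30 mm above the counter ((linear speed of red_syrup above 0.6 m/s and height (world z) of red_syrup_mid below 0.085 m) or (linear speed of blue_syrup above 0.6 m/s and height (world z) of blue_syrup_mid below 0.085 m) or (linear speed of yellow_cup above 0.6 m/s and height (world z) of yellow_cup_mid below 0.068 m) or (linear speed of white_cup above 0.6 m/s and height (world z) of white_cup_mid below 0.068 m) or (linear speed of pink_cup above 0.6 m/s and height (world z) of pink_cup_mid below 0.068 m)).
It fails at once if the green syrup bottle or the blue cup is displaced by more than 20 mm (distance of any of green_syrup_mid, blue_cup_mid from where it was at the start of the episode above 0.02 m).
It fails at once if a cup or bottle is tipped by more than 40 degrees (angle between any of red_syrup_mid, blue_syrup_mid, yellow_cup_mid, white_cup_mid, pink_cup_mid, green_syrup_mid, blue_cup_mid's own z axis and vertical above 0.7 rad).
It also fails if it takes over 120 s, if anything falls off the work surface, if the arm or the gripper's body presses on something with over 40 N, if the wrist force passes 120 N, or if a joint passes its speed limit or range.

## Working session

There is one attempt and no reset: what is moved stays moved. The work goes in short steps, Python scripts to look and compute and a tool call to move; the robot and the scene stay as the last step left them, time stands still between calls to the robot, and variables do not carry over. Pictures are saved under pics/ and viewed, at most 14 in all, crops included, and the job is handed in when it is done.

Besides the shell and the picture viewer there is one more tool, called after "Call:" as name(argument=value, ...) on one line, values as JSON. move_arm: Moves the arm, as the interface text tells. Its arguments: {"type":"object","properties":{"plan":{"type":"array","items":{"type":"number"}},"newtons":{"type":"number"}},"required":["plan"]}

```bash
mkdir -p pics; ls; python3 - <<'E'
from plant import ctrl,cams
import cv2,numpy as np
s=ctrl.get_state(); print({k:np.round(v,3).tolist() for k,v in s.items()})
for n in ("top","side","wrist"):
    c=cams.read_camera(n); cv2.imwrite(f"pics/{n}0.png",c["color"][...,::-1])
    np.save(f"pics/{n}0.npy",c,allow_pickle=True)
    print(n,{k:np.round(v,4).tolist() for k,v in c.items() if k!="color"})
E
```

```text
pics
{'time': 0.0, 'qpos': [-1.412, 0.287, 1.578, -0.0, 1.279, -0.15], 'dq': [-0.001, 0.001, 0.001, 0.001, -0.001, -0.0], 'joint_efforts': [0.001, -40.598, -29.263, -0.0, 0.006, 0.0], 'eef_pos': [0.205, -0.642, 0.23], 'tcp_rot': [0.988, 0.154, -0.0, -0.001], 'contact_force': [-0.682, -0.83, -0.479], 'wrist_torque': [-0.007, -0.022, 0.009], 'finger_force': 0.0, 'opening': 0.999}
top {'fov_y': 54.9154, 'cx': 276.1007, 'cy': 212.2888, 'origin': [0.4203, 0.02, 0.9048], 'orientation': [0.0238, -0.0496, -0.6986, 0.7134]}
side {'fov_y': 53.9143, 'cx': 280.5413, 'cy': 208.8902, 'origin': [0.0583, 0.5661, 0.4858], 'orientation': [-0.172, 0.4683, 0.8184, -0.2852]}
wrist {'fov_y': 65.7065, 'cx': 281.5783, 'cy': 212.017, 'T_tool_cam': [[0.0014, 0.9606, 0.2779, 0.0703], [1.0, -0.0011, -0.0011, 0.0006], [-0.0007, 0.2779, -0.9606, -0.1425], [0.0, 0.0, 0.0, 1.0]]}
```

View pics/top0.png

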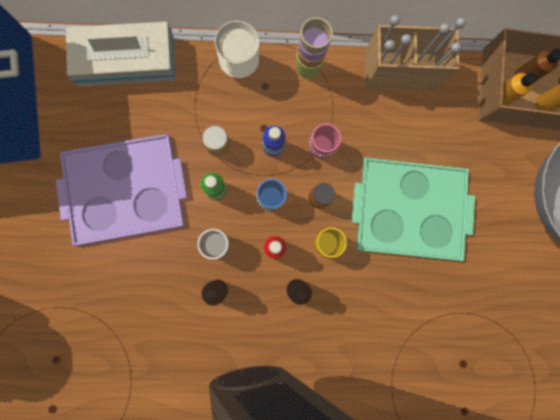

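View pics/side0.png

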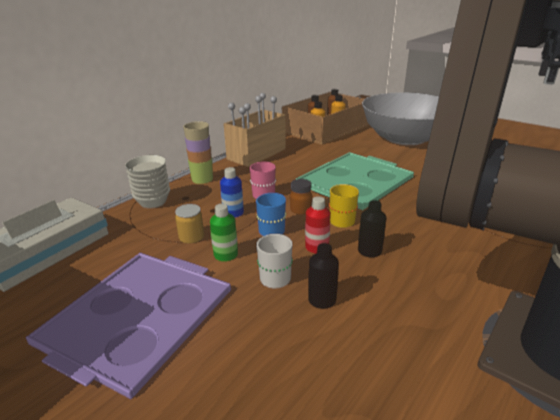

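The top view (up = +x, left = +y) shows the stock, as follows:
- **Red bottle:** (275,247). It could be confused with the black look-alikes at (214,292) and (299,292), or the jars at (215,138) and (322,195).
- **Blue bottle:** (274,140). It could be confused with the blue cup at (271,194).
- **White cup:** (213,244). It could be confused with the bowl stack at (238,48) or the cream lid at (215,138).
- **Yellow cup:** (331,242).
- **Pink cup:** (325,140).
- **Green bottle:** (213,185).
- **Trays:** lilac at about (122,190), mint at about (413,208).

I'll measure next, and make one close crop to check these choices.

```bash
cat > h.py <<'E'
import numpy as np,cv2
from scipy.spatial.transform import Rotation as R
def ray(c,px):
    px=np.atleast_2d(px).astype(float); f=210/np.tan(np.radians(c["fov_y"]/2))
    d=np.c_[(px[:,0]-c["cx"])/f,-(px[:,1]-c["cy"])/f,-np.ones(len(px))]
    return np.array(c["origin"]),R.from_quat(c["orientation"]).apply(d)
def onz(c,px,z):
    o,d=ray(c,px); return o+d*((z-o[2])/d[:,2])[:,None]
def proj(c,P):
    f=210/np.tan(np.radians(c["fov_y"]/2)); q=R.from_quat(c["orientation"]).inv().apply(np.atleast_2d(P)-c["origin"])
    return np.c_[c["cx"]-f*q[:,0]/q[:,2],c["cy"]+f*q[:,1]/q[:,2]]
E
python3 - <<'E'
from h import *
c=np.load("pics/top0.npy",allow_pickle=True).item(); im=c["color"]; hsv=cv2.cvtColor(im,cv2.COLOR_RGB2HSV)
seeds=dict(blueB=(274,140),pink=(325,140),green=(213,185),blueC=(271,194),white=(213,244),red=(275,247),yellow=(331,242),blk1=(214,292),blk2=(299,292),jar1=(215,138),jar2=(322,195))
for n,(u,v) in seeds.items(): print(n,np.round(onz(c,(u,v),.076 if n in('pink','blueC','white','yellow') else .11)[0],3))
for n,p in dict(lil=(75,205),mint=(440,200)).items(): print(n,hsv[p[1],p[0]])
cr=im[110:310,180:380]; cv2.imwrite("pics/crop0.png",cv2.resize(cr,(600,600),interpolation=cv2.INTER_CUBIC)[...,::-1])
for n,p in dict(lil=((50,125,195,255)),mint=(340,145,485,275)).items():
    h=hsv[p[1]:p[3],p[0]:p[2]]; print(n,[hsv[r,q].tolist() for r,q in ([(205,80),(160,75),(212,98),(200,150)] if n=='lil' else [(170,440),(230,460),(185,415),(225,388)])])
E
```

```text
blueB [ 0.65  -0.001  0.11 ]
pink [ 0.663 -0.11   0.076]
green [0.555 0.118 0.11 ]
blueC [0.545 0.002 0.076]
white [0.439 0.118 0.076]
red [ 0.435 -0.007  0.11 ]
yellow [ 0.448 -0.124  0.076]
blk1 [0.346 0.108 0.11 ]
blk2 [ 0.349 -0.056  0.11 ]
jar1 [0.65  0.117 0.11 ]
jar2 [ 0.54  -0.099  0.11 ]
lil [138  56 151]
mint [ 72  86 207]
lil [[137, 55, 166], [137, 57, 129], [138, 55, 181], [139, 57, 180]]
mint [[71, 82, 192], [71, 88, 201], [72, 85, 179], [70, 82, 180]]
```

View pics/crop0.png

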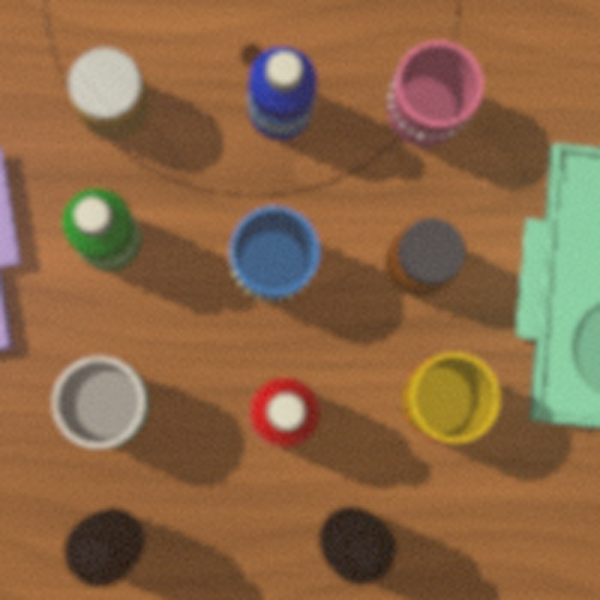

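The crop confirms the choices: red bottle at crop (286,411), white cup (100,402), yellow cup (453,398), pink cup (439,85) and blue bottle (284,69). The two dark ones in the bottom row are the black look-alikes. Next I'll measure rims, caps and wells.

```bash
cat > m.py <<'E'
from h import *
def rect(c,z,x0,y0,w,hh,s=2000):   # metric picture of plane z: col=(y0-y)*s, row=(x0-x)*s
    W=np.array([[x0,y0,z],[x0,y0-w,z],[x0-hh,y0-w,z],[x0-hh,y0,z]])
    H=cv2.getPerspectiveTransform(proj(c,W).astype(np.float32),np.float32([[0,0],[w*s,0],[w*s,hh*s],[0,hh*s]]))
    return cv2.warpPerspective(c["color"],H,(int(w*s),int(hh*s)),flags=cv2.INTER_CUBIC)
def circ(c,p,z,r,tol=.15,m=.075,s=2000):
    g=cv2.cvtColor(rect(c,z,p[0]+m,p[1]+m,2*m,2*m,s),cv2.COLOR_RGB2GRAY); g=cv2.GaussianBlur(g,(0,0),3)
    k=cv2.HoughCircles(cv2.createCLAHE(4,(2,2)).apply(g),cv2.HOUGH_GRADIENT_ALT,1,10,param1=60,param2=.4,minRadius=int(r*s*(1-tol)),maxRadius=int(r*s*(1+tol)))
    return [] if k is None else [(round(p[0]+m-b/s,4),round(p[1]+m-a/s,4),round(q/s*1e3,1)) for a,b,q in k[0][:3,:3]]
E
python3 - <<'E'
from m import *
c=np.load("pics/top0.npy",allow_pickle=True).item()
print(np.round(onz(c,[(118,165),(99,213),(151,204),(414,184),(387,226),(436,231)],.01),3).tolist())
for n,w in dict(lil=[(118,165),(99,213),(151,204)],mint=[(414,184),(387,226),(436,231)]).items():
    for i,u in enumerate(w):
        p=onz(c,u,.01)[0]; print(n,i,np.round(p,3),circ(c,p,.01,.033 if i==0 else .037,m=.06))
cr=lambda x,y:(180+(x+.5)/3-.5,110+(y+.5)/3-.5)
for n,u,z,r in [('white',(100,402),.076,.031),('yellow',(453,398),.076,.031),('pink',(439,85),.076,.031),('blueC',(275,252),.076,.031),('red',(286,411),.11,.0125),('blue',(284,69),.11,.0125),('green',(92,215),.11,.0125),('blk1',(104,546),.11,.0125),('blk2',(358,545),.11,.0125)]:
    p=onz(c,cr(*u),z)[0]; print(n,np.round(p,4),circ(c,p,z,r,.2,.045))
a=[rect(c,.01,*q) for q in [(.68,.48,.3,.29),(.66,-.12,.3,.29)]]
cv2.imwrite("pics/trays.png",cv2.resize(np.hstack(a),(800,387))[...,::-1])
E
```

```text
[[0.612, 0.342, 0.01], [0.504, 0.376, 0.01], [0.526, 0.265, 0.01], [0.586, -0.324, 0.01], [0.489, -0.261, 0.01], [0.48, -0.373, 0.01]]
lil 0 [0.612 0.342 0.01 ] [(np.float64(0.612), np.float64(0.3405), np.float32(30.6)), (np.float64(0.612), np.float64(0.3405), np.float32(35.1)), (np.float64(0.6275), np.float64(0.3225), np.float32(33.4))]
lil 1 [0.504 0.376 0.01 ] [(np.float64(0.5035), np.float64(0.3767), np.float32(38.4)), (np.float64(0.4865), np.float64(0.3762), np.float32(38.6)), (np.float64(0.497), np.float64(0.3532), np.float32(38.5))]
lil 2 [0.526 0.265 0.01 ] [(np.float64(0.527), np.float64(0.2676), np.float32(38.9)), (np.float64(0.507), np.float64(0.2591), np.float32(37.1)), (np.float64(0.527), np.float64(0.2676), np.float32(34.0))]
mint 0 [ 0.586 -0.324  0.01 ] [(np.float64(0.5848), np.float64(-0.3233), np.float32(34.1)), (np.float64(0.6078), np.float64(-0.3163), np.float32(33.3)), (np.float64(0.5933), np.float64(-0.3093), np.float32(34.2))]
mint 1 [ 0.489 -0.261  0.01 ] [(np.float64(0.4903), np.float64(-0.2633), np.float32(37.9)), (np.float64(0.4878), np.float64(-0.2778), np
[... 956 characters left out ...]
float64(0.016), np.float32(12.4))]
blue [ 0.6651 -0.0017  0.11  ] [(np.float64(0.6656), np.float64(-0.0007), np.float32(12.8)), (np.float64(0.6741), np.float64(-0.0327), np.float32(12.7))]
green [0.5622 0.1233 0.11  ] [(np.float64(0.5627), np.float64(0.1243), np.float32(13.0)), (np.float64(0.5362), np.float64(0.1493), np.float32(13.0)), (np.float64(0.5397), np.float64(0.1093), np.float32(12.8))]
blk1 [0.3469 0.1079 0.11  ] [(np.float64(0.3399), np.float64(0.1174), np.float32(12.0)), (np.float64(0.3514), np.float64(0.0929), np.float32(12.8)), (np.float64(0.3794), np.float64(0.0834), np.float32(12.2))]
blk2 [ 0.3501 -0.0558  0.11  ] [(np.float64(0.3416), np.float64(-0.0183), np.float32(12.7))]
```

View pics/trays.png

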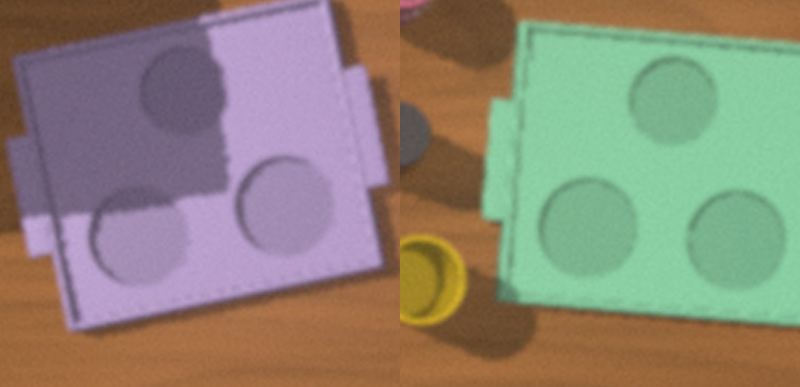

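The rectified view shows all three wells clearly in both trays: lilac at (183,90), (139,236), (284,205), and mint at (673,100), (588,227), (736,240). I'll fit the tray poses and check the cap and rim heights against the side view.

```bash
python3 - <<'E'
from m import *
L=np.array([[.055,0],[-.045,.056],[-.045,-.056]])
for n,P in dict(lil=[(.612,.3405),(.5035,.3767),(.527,.2676)],mint=[(.5848,-.3233),(.4903,-.2633),(.4789,-.3717)]).items():
    P=np.array(P); a=P-P.mean(0); b=L-L.mean(0)
    r,_=R.align_vectors(np.c_[a,[0]*3],np.c_[b,[0]*3]); yaw=r.as_euler('zyx')[0]; F=r.apply(np.c_[b,[0]*3])[:,:2]+P.mean(0)
    print(n,np.degrees(yaw).round(2),F.round(4).tolist(),'res mm',((P-F)*1e3).round(1).tolist())
s=np.load("pics/side0.npy",allow_pickle=True).item()
O=dict(white=(.4399,.1197,.076),yellow=(.4485,-.1241,.076),pink=(.6688,-.1121,.076),red=(.4357,-.007,.11),blue=(.6656,-.0007,.11))
im=s["color"][...,::-1].copy(); t=np.linspace(0,2*np.pi,40)
for n,p in O.items():
    rr=.031 if p[2]<.1 else .0125
    q=proj(s,np.c_[p[0]+rr*np.cos(t),p[1]+rr*np.sin(t),0*t+p[2]])
    cv2.polylines(im,[np.int32(q*16)],True,(255,255,0),1,cv2.LINE_AA,4)
cv2.imwrite("pics/chk.png",cv2.resize(im[140:300,200:400],None,fx=4,fy=4)[:600])
E
```

```text
lil 11.43 [[0.6128, 0.3415], [0.5037, 0.3766], [0.5259, 0.2668]] res mm [[-0.8, -1.0], [-0.2, 0.1], [1.1, 0.8]]
mint -4.6 [[0.5845, -0.3248], [0.4893, -0.2609], [0.4803, -0.3726]] res mm [[0.3, 1.5], [1.0, -2.4], [-1.4, 0.9]]
```

View pics/chk.png

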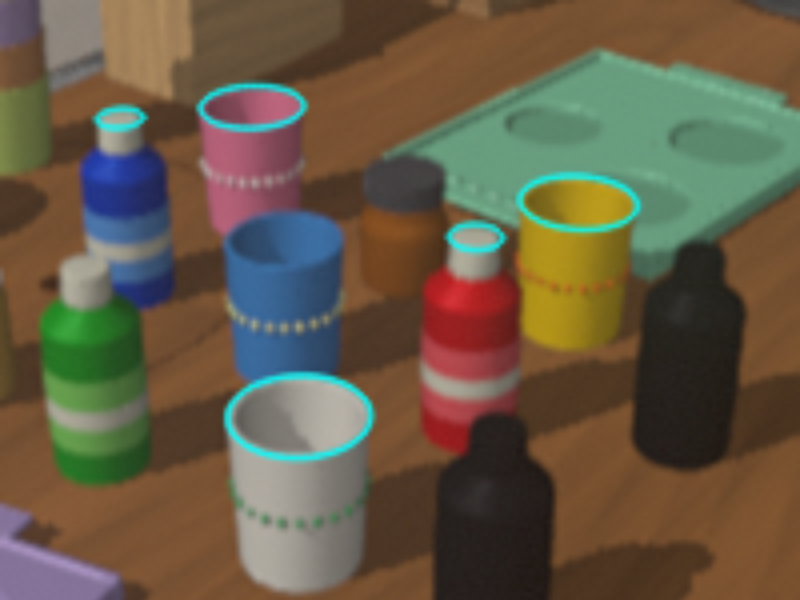

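Call:
move_arm(plan=[29, 33, 0, 0, 0, 0, 85, 29, 33, 0, 0, 0, 0, 85, 29, 33, 0, 0, 0, 0, 85, 29, 33, 0, 0, 0, 0, 85, 29, 33, 0, 0, 0, 0, 85, 29, 33, 0, 0, 0, 0, 85, 29, 33, 0, 0, 0, 0, 85, 29, 33, 0, 0, 0, 0, 85, 29, 33, 0, 0, 0, 0, 85, 29, 33, 0, 0, 0, 0, 85, 29, 33, 0, 0, 0, 0, 85, 29, 33, 0, 0, 0, 0, 85], newtons=30)

```text
time: 1.35
eef_pos: [0.554, -0.2454, 0.231]
tcp_rot: [0.988, 0.154, -0.0, -0.0]
contact_force: [-0.3, -0.2, 0.6]
opening: 0.999
finger_force: 0.0
```

The overlay from the side view sits on all five rims and caps, so both views agree. Going down over the pink cup.

Call:
move_arm(plan=[29, 33.7, 0, 0, 0, 0, 85, 29, 33.7, 0, 0, 0, 0, 85, 29, 33.7, 0, 0, 0, 0, 85, 29, 33.7, 0, 0, 0, 0, 85, 0, 0, -40, 0, 0, 0, 85, 0, 0, -40, 0, 0, 0, 85, 0, 0, -40, 0, 0, 0, 85, 0, 0, -40, 0, 0, 0, 85, 0, 0, -25, 0, 0, 0, 85, 0, 0, -15, 0, 0, 0, 85, 0, 0, -10, 0, 0, 0, 85, 0, 0, 0, 0, 0, 0, 85])

```text
time: 2.55
eef_pos: [0.6687, -0.1122, 0.0204]
tcp_rot: [0.988, 0.154, -0.001, -0.0]
contact_force: [0.6, -0.3, -0.1]
opening: 0.999
finger_force: 0.0
```

Call:
move_arm(plan=[0, 0, 0, 0, 0, 0, 40, 0, 0, 0, 0, 0, 0, 40, 0, 0, 0, 0, 0, 0, 40, 0, 0, 0, 0, 0, 0, 40, 0, 0, 0, 0, 0, 0, 40, 0, 0, 0, 0, 0, 0, 40], newtons=30)

```text
time: 3.15
eef_pos: [0.6708, -0.1126, 0.0238]
tcp_rot: [0.988, 0.154, 0.002, 0.001]
contact_force: [-0.8, 0.9, 6.6]
opening: 0.703
finger_force: 32.3
```

Call:
move_arm(plan=[0, 0, 15, 0, 0, 0, 40, 0, 0, 25, 0, 0, 0, 40, 0, 0, 35, 0, 0, 0, 40, 0, 0, 35, 0, 0, 0, 40, 0, 0, 35, 0, 0, 0, 40, -30, -24.8, 0, 0, 0, 0, 40, -30, -24.8, 0, 0, 0, 0, 40, -30, -24.8, 0, 0, 0, 0, 40, -30, -24.8, 0, 0, 0, 0, 40, -30, -24.8, 0, 0, 0, 0, 40, -29.5, -24.8, 0, 0, 0, 0, 40, 0, 0, 0, 0, 0, 0, 40])

```text
time: 4.35
eef_pos: [0.4866, -0.2632, 0.1666]
tcp_rot: [0.988, 0.152, -0.001, 0.0]
contact_force: [0.5, -0.2, -0.5]
opening: 0.705
finger_force: 32.4
```

Call:
move_arm(plan=[0, 0, -35, 0, 0, 0, 40, 0, 0, -35, 0, 0, 0, 40, 0, 0, -25, 0, 0, 0, 40, 0, 0, -15, 0, 0, 0, 40, 0, 0, -10, 0, 0, 0, 40, 0, 0, -6, 0, 0, 0, 40, 0, 0, 0, 0, 0, 0, 40, 0, 0, 0, 0, 0, 0, 40])

```text
time: 5.15
eef_pos: [0.4905, -0.2616, 0.0415]
tcp_rot: [0.988, 0.154, 0.001, 0.001]
contact_force: [-0.1, 0.1, -0.8]
opening: 0.702
finger_force: 32.4
```

Call:
move_arm(plan=[0, 0, -6, 0, 0, 0, 40, 0, 0, -5, 0, 0, 0, 40, 0, 0, -2, 0, 0, 0, 40, 0, 0, 0, 0, 0, 0, 40])

```text
time: 5.55
eef_pos: [0.4897, -0.261, 0.0279]
tcp_rot: [0.988, 0.154, -0.0, -0.0]
contact_force: [-2.3, 1.2, 4.2]
opening: 0.705
finger_force: 32.6
```

```bash
python3 - <<'E'
from plant import cams
import cv2,numpy as np
s=cams.read_camera("side")["color"][100:240,290:430]; w=cams.read_camera("wrist")["color"]
a=cv2.resize(s,(400,400),interpolation=cv2.INTER_CUBIC); b=cv2.resize(w,(400,300)); b=np.vstack([b,np.zeros((100,400,3),np.uint8)])
cv2.imwrite("pics/p1.png",np.hstack([a,b])[...,::-1])
E
```

```text
(no output)
```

View pics/p1.png

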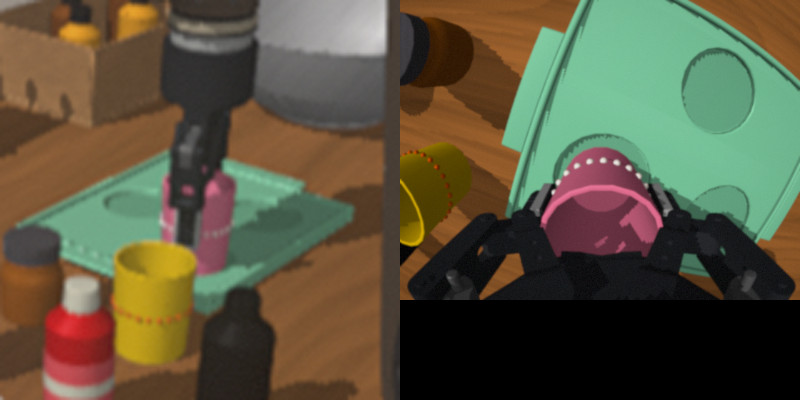

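The picture shows the pink cup standing inside the mint well, and the contact force came at the expected height. Release it and go to the yellow cup.

Call:
move_arm(plan=[0, 0, 0, 0, 0, 0, 78, 0, 0, 0, 0, 0, 0, 78, 0, 0, 0, 0, 0, 0, 78, 0, 0, 15, 0, 0, 0, 78, 0, 0, 30, 0, 0, 0, 78, 0, 0, 40, 0, 0, 0, 85, 0, 0, 37, 0, 0, 0, 85, -10.2, 34.2, 0, 0, 0, 0, 85, -10.2, 34.2, 0, 0, 0, 0, 85, -10.2, 34.2, 0, 0, 0, 0, 85, -10.2, 34.2, 0, 0, 0, 0, 85, 0, 0, 0, 0, 0, 0, 85])

```text
time: 6.85
eef_pos: [0.4475, -0.1211, 0.1497]
tcp_rot: [0.988, 0.155, -0.0, -0.001]
contact_force: [-0.4, -0.7, 0.0]
opening: 0.997
finger_force: 0.0
```

Call:
move_arm(plan=[0, 0, -40, 0, 0, 0, 85, 0, 0, -40, 0, 0, 0, 85, 0, 0, -30, 0, 0, 0, 85, 0, 0, -15, 0, 0, 0, 85, 0, 0, -4, 0, 0, 0, 85, 0, 0, 0, 0, 0, 0, 85, 0, 0, 0, 0, 0, 0, 40, 0, 0, 0, 0, 0, 0, 40, 0, 0, 0, 0, 0, 0, 40, 0, 0, 0, 0, 0, 0, 40, 0, 0, 0, 0, 0, 0, 40, 0, 0, 0, 0, 0, 0, 40])

```text
time: 8.05
eef_pos: [0.4501, -0.1249, 0.0222]
tcp_rot: [0.988, 0.154, 0.001, 0.001]
contact_force: [-1.6, 0.7, 6.5]
opening: 0.701
finger_force: 30.6
```

Call:
move_arm(plan=[0, 0, 15, 0, 0, 0, 40, 0, 0, 25, 0, 0, 0, 40, 0, 0, 40, 0, 0, 0, 40, 0, 0, 40, 0, 0, 0, 40, 0, 0, 30, 0, 0, 0, 40, 4, 30, 0, 0, 0, 0, 40, 4, 36, 0, 0, 0, 0, 40, 4, 36, 0, 0, 0, 0, 40, 4, 36, 0, 0, 0, 0, 40, 4, 36, 0, 0, 0, 0, 40, 4, 36, 0, 0, 0, 0, 40, 4, 36, 0, 0, 0, 0, 40])

```text
time: 9.25
eef_pos: [0.4768, 0.1233, 0.1708]
tcp_rot: [0.988, 0.154, 0.001, 0.0]
contact_force: [0.5, 0.8, -0.5]
opening: 0.709
finger_force: 31.8
```

Call:
move_arm(plan=[4, 36, 0, 0, 0, 0, 40, 4, 36, 0, 0, 0, 0, 40, 4, 36, 0, 0, 0, 0, 40, 4, 36, 0, 0, 0, 0, 40, 4, 36, 0, 0, 0, 0, 40, 4, 36, 0, 0, 0, 0, 40, 3, 38.8, 0, 0, 0, 0, 40, 0, 0, 0, 0, 0, 0, 40, 0, 0, -40, 0, 0, 0, 40, 0, 0, -40, 0, 0, 0, 40, 0, 0, -30, 0, 0, 0, 40, 0, 0, 0, 0, 0, 0, 40])

```text
time: 10.45
eef_pos: [0.4999, 0.3739, 0.0547]
tcp_rot: [0.988, 0.154, -0.005, 0.002]
contact_force: [-0.3, 0.0, -1.2]
opening: 0.71
finger_force: 31.8
```

Call:
move_arm(plan=[0, 0, -15, 0, 0, 0, 40, 0, 0, 0, 0, 0, 0, 40, 0, 0, -8, 0, 0, 0, 40, 0, 0, 0, 0, 0, 0, 40])

```text
time: 10.85
eef_pos: [0.5041, 0.3766, 0.0377]
tcp_rot: [0.988, 0.154, 0.0, -0.0]
contact_force: [-0.0, 0.3, -1.6]
opening: 0.708
finger_force: 31.8
```

Call:
move_arm(plan=[0, 0, -6, 0, 0, 0, 40, 0, 0, -4, 0, 0, 0, 40, 0, 0, -2, 0, 0, 0, 40, 0, 0, 0, 0, 0, 0, 40])

```text
time: 11.25
eef_pos: [0.5042, 0.3767, 0.0264]
tcp_rot: [0.988, 0.154, 0.0, 0.0]
contact_force: [-2.3, -1.4, 3.7]
opening: 0.704
finger_force: 31.7
```

Contact at the expected height. Release it and go to the white cup.

Call:
move_arm(plan=[0, 0, 0, 0, 0, 0, 78, 0, 0, 0, 0, 0, 0, 78, 0, 0, 0, 0, 0, 0, 78, 0, 0, 15, 0, 0, 0, 78, 0, 0, 30, 0, 0, 0, 78, 0, 0, 40, 0, 0, 0, 85, 0, 0, 39, 0, 0, 0, 85, -9.1, -36.7, 0, 0, 0, 0, 85, -9.1, -36.7, 0, 0, 0, 0, 85, -9.1, -36.7, 0, 0, 0, 0, 85, -9.1, -36.7, 0, 0, 0, 0, 85, -9.1, -36.7, 0, 0, 0, 0, 85])

```text
time: 12.45
eef_pos: [0.4581, 0.1919, 0.1505]
tcp_rot: [0.988, 0.154, 0.001, 0.0]
contact_force: [0.1, -0.3, 0.5]
opening: 1.0
finger_force: 0.0
```

Call:
move_arm(plan=[-9.1, -36.7, 0, 0, 0, 0, 85, -9.1, -36.7, 0, 0, 0, 0, 85, 0, 0, 0, 0, 0, 0, 85, 0, 0, -40, 0, 0, 0, 85, 0, 0, -40, 0, 0, 0, 85, 0, 0, -30, 0, 0, 0, 85, 0, 0, -15, 0, 0, 0, 85, 0, 0, -4, 0, 0, 0, 85, 0, 0, 0, 0, 0, 0, 85])

```text
time: 13.35
eef_pos: [0.4405, 0.1201, 0.0206]
tcp_rot: [0.988, 0.154, -0.0, -0.0]
contact_force: [-0.8, -0.2, -0.1]
opening: 0.996
finger_force: 0.0
```

Call:
move_arm(plan=[0, 0, 0, 0, 0, 0, 40, 0, 0, 0, 0, 0, 0, 40, 0, 0, 0, 0, 0, 0, 40, 0, 0, 0, 0, 0, 0, 40, 0, 0, 0, 0, 0, 0, 40, 0, 0, 0, 0, 0, 0, 40])

```text
time: 13.95
eef_pos: [0.442, 0.1197, 0.0222]
tcp_rot: [0.988, 0.154, 0.002, 0.0]
contact_force: [-0.9, -0.5, 6.0]
opening: 0.698
finger_force: 22.9
```

Call:
move_arm(plan=[0, 0, 15, 0, 0, 0, 40, 0, 0, 25, 0, 0, 0, 40, 0, 0, 40, 0, 0, 0, 40, 0, 0, 40, 0, 0, 0, 40, 0, 0, 30, 0, 0, 0, 40, 17.2, 29.4, 0, 0, 0, 0, 40, 17.2, 29.4, 0, 0, 0, 0, 40, 17.2, 29.4, 0, 0, 0, 0, 40, 17.2, 29.4, 0, 0, 0, 0, 40, 17.2, 29.4, 0, 0, 0, 0, 40, 0, 0, 0, 0, 0, 0, 40, 0, 0, 0, 0, 0, 0, 40])

```text
time: 15.15
eef_pos: [0.5258, 0.267, 0.1701]
tcp_rot: [0.988, 0.154, -0.001, 0.0]
contact_force: [-0.7, -0.7, -0.1]
opening: 0.696
finger_force: 24.6
```

Call:
move_arm(plan=[0, 0, -40, 0, 0, 0, 40, 0, 0, -40, 0, 0, 0, 40, 0, 0, -30, 0, 0, 0, 40, 0, 0, -15, 0, 0, 0, 40, 0, 0, -8, 0, 0, 0, 40, 0, 0, 0, 0, 0, 0, 40, 0, 0, -6, 0, 0, 0, 40, 0, 0, -4, 0, 0, 0, 40, 0, 0, -2, 0, 0, 0, 40, 0, 0, 0, 0, 0, 0, 40])

```text
time: 16.15
eef_pos: [0.5268, 0.2669, 0.0266]
tcp_rot: [0.988, 0.154, 0.001, 0.0]
contact_force: [-2.0, -1.2, 3.9]
opening: 0.702
finger_force: 24.5
```

Call:
move_arm(plan=[0, 0, 0, 0, 0, 0, 78, 0, 0, 0, 0, 0, 0, 78, 0, 0, 0, 0, 0, 0, 78, 0, 0, 15, 0, 0, 0, 78, 0, 0, 35, 0, 0, 0, 78, 0, 0, 45, 0, 0, 0, 85, 0, 0, 44, 0, 0, 0, 85, -11.3, -34.2, 0, 0, 0, 0, 85, -11.3, -34.2, 0, 0, 0, 0, 85, -11.3, -34.2, 0, 0, 0, 0, 85, -11.3, -34.2, 0, 0, 0, 0, 85, -11.3, -34.2, 0, 0, 0, 0, 85])

```text
time: 17.35
eef_pos: [0.4693, 0.0945, 0.1656]
tcp_rot: [0.988, 0.154, 0.001, 0.0]
contact_force: [0.2, -1.1, -0.4]
opening: 0.997
finger_force: 0.0
```

Call:
move_arm(plan=[-11.3, -34.2, 0, 0, 0, 0, 85, -11.3, -34.2, 0, 0, 0, 0, 85, -11.2, -34.3, 0, 0, 0, 0, 85, 0, 0, 0, 0, 0, 0, 85, 0, 0, 0, 0, 0, 0, 85])

```text
time: 17.85
eef_pos: [0.4361, -0.0076, 0.1653]
tcp_rot: [0.988, 0.153, 0.001, 0.0]
contact_force: [0.7, 0.6, -0.9]
opening: 0.993
finger_force: 0.0
```

Call:
move_arm(plan=[0, 0, -35, 0, 0, 0, 85, 0, 0, -35, 0, 0, 0, 85, 0, 0, -25, 0, 0, 0, 85, 0, 0, -15, 0, 0, 0, 85, 0, 0, -9, 0, 0, 0, 85, 0, 0, 0, 0, 0, 0, 85])

```text
time: 18.45
eef_pos: [0.4354, -0.0061, 0.0445]
tcp_rot: [0.988, 0.154, -0.001, -0.001]
contact_force: [-0.3, -0.5, 1.2]
opening: 1.001
finger_force: 0.0
```

Call:
move_arm(plan=[0, 0, 0, 0, 0, 0, 30, 0, 0, 0, 0, 0, 0, 30, 0, 0, 0, 0, 0, 0, 30, 0, 0, 0, 0, 0, 0, 30, 0, 0, 0, 0, 0, 0, 30, 0, 0, 0, 0, 0, 0, 30, 0, 0, 0, 0, 0, 0, 30], newtons=35)

```text
time: 19.15
eef_pos: [0.437, -0.0073, 0.0466]
tcp_rot: [0.988, 0.154, 0.001, 0.0]
contact_force: [0.8, -1.1, 6.3]
opening: 0.551
finger_force: 36.2
```

Call:
move_arm(plan=[0, 0, 15, 0, 0, 0, 30, 0, 0, 25, 0, 0, 0, 30, 0, 0, 40, 0, 0, 0, 30, 0, 0, 40, 0, 0, 0, 30, 0, 0, 30, 0, 0, 0, 30, 16.1, 31.7, 0, 0, 0, 0, 30, 16.1, 31.7, 0, 0, 0, 0, 30, 16.1, 31.7, 0, 0, 0, 0, 30, 16.1, 31.7, 0, 0, 0, 0, 30, 16.1, 31.7, 0, 0, 0, 0, 30, 16.1, 31.7, 0, 0, 0, 0, 30, 16.1, 31.7, 0, 0, 0, 0, 30])

```text
time: 20.35
eef_pos: [0.5485, 0.2161, 0.1944]
tcp_rot: [0.988, 0.154, -0.001, 0.0]
contact_force: [0.2, -0.1, -0.4]
opening: 0.552
finger_force: 36.5
```

Call:
move_arm(plan=[16.1, 31.7, 0, 0, 0, 0, 30, 16.1, 31.7, 0, 0, 0, 0, 30, 16.1, 31.7, 0, 0, 0, 0, 30, 16.1, 31.7, 0, 0, 0, 0, 30, 0, 0, 0, 0, 0, 0, 30, 0, 0, -35, 0, 0, 0, 30, 0, 0, -35, 0, 0, 0, 30, 0, 0, -30, 0, 0, 0, 30, 0, 0, -20, 0, 0, 0, 30, 0, 0, -10, 0, 0, 0, 30, 0, 0, 0, 0, 0, 0, 30])

```text
time: 21.45
eef_pos: [0.6114, 0.3406, 0.0629]
tcp_rot: [0.988, 0.154, -0.002, 0.001]
contact_force: [-0.6, -0.1, -1.5]
opening: 0.551
finger_force: 36.6
```

Call:
move_arm(plan=[0, 0, -7, 0, 0, 0, 30, 0, 0, -5, 0, 0, 0, 30, 0, 0, -2, 0, 0, 0, 30, 0, 0, -2, 0, 0, 0, 30, 0, 0, 0, 0, 0, 0, 30])

```text
time: 21.95
eef_pos: [0.6136, 0.3419, 0.0508]
tcp_rot: [0.988, 0.154, 0.001, -0.0]
contact_force: [-1.4, -1.4, 3.2]
opening: 0.548
finger_force: 36.9
```

Call:
move_arm(plan=[0, 0, 0, 0, 0, 0, 66, 0, 0, 0, 0, 0, 0, 66, 0, 0, 0, 0, 0, 0, 66, 0, 0, 15, 0, 0, 0, 70, 0, 0, 25, 0, 0, 0, 70, 0, 0, 40, 0, 0, 0, 85, 0, 0, 40, 0, 0, 0, 85, 5.3, -34.2, 0, 0, 0, 0, 85, 5.3, -34.2, 0, 0, 0, 0, 85, 5.3, -34.2, 0, 0, 0, 0, 85, 5.3, -34.2, 0, 0, 0, 0, 85, 5.3, -34.2, 0, 0, 0, 0, 85])

```text
time: 23.15
eef_pos: [0.6398, 0.1694, 0.1708]
tcp_rot: [0.988, 0.154, 0.001, 0.0]
contact_force: [0.5, 0.4, -0.2]
opening: 0.993
finger_force: 0.0
```

Call:
move_arm(plan=[5.3, -34.2, 0, 0, 0, 0, 85, 5.3, -34.2, 0, 0, 0, 0, 85, 5.3, -34.2, 0, 0, 0, 0, 85, 5.3, -34.2, 0, 0, 0, 0, 85, 5.3, -34.2, 0, 0, 0, 0, 85, 0, 0, 0, 0, 0, 0, 85, 0, 0, -35, 0, 0, 0, 85, 0, 0, -35, 0, 0, 0, 85, 0, 0, -25, 0, 0, 0, 85, 0, 0, -20, 0, 0, 0, 85, 0, 0, -9, 0, 0, 0, 85, 0, 0, 0, 0, 0, 0, 85])

```text
time: 24.35
eef_pos: [0.6651, 0.0004, 0.0444]
tcp_rot: [0.988, 0.154, -0.001, -0.0]
contact_force: [0.3, -0.5, -0.6]
opening: 0.991
finger_force: 0.0
```

Call:
move_arm(plan=[0, 0, 0, 0, 0, 0, 30, 0, 0, 0, 0, 0, 0, 30, 0, 0, 0, 0, 0, 0, 30, 0, 0, 0, 0, 0, 0, 30, 0, 0, 0, 0, 0, 0, 30, 0, 0, 0, 0, 0, 0, 30, 0, 0, 0, 0, 0, 0, 30])

```text
time: 25.05
eef_pos: [0.6674, -0.0007, 0.0474]
tcp_rot: [0.988, 0.154, 0.002, 0.001]
contact_force: [0.5, -0.3, 6.2]
opening: 0.556
finger_force: 37.1
```

Call:
move_arm(plan=[0, 0, 15, 0, 0, 0, 30, 0, 0, 25, 0, 0, 0, 30, 0, 0, 40, 0, 0, 0, 30, 0, 0, 40, 0, 0, 0, 30, 0, 0, 30, 0, 0, 0, 30, -8.1, -32.4, 0, 0, 0, 0, 30, -8.1, -32.4, 0, 0, 0, 0, 30, -8.1, -32.4, 0, 0, 0, 0, 30, -8.1, -32.4, 0, 0, 0, 0, 30, -8.1, -32.4, 0, 0, 0, 0, 30, -8.1, -32.4, 0, 0, 0, 0, 30, -8.1, -32.4, 0, 0, 0, 0, 30])

```text
time: 26.25
eef_pos: [0.6082, -0.2279, 0.195]
tcp_rot: [0.988, 0.154, -0.001, -0.001]
contact_force: [1.2, 0.4, -1.6]
opening: 0.555
finger_force: 36.6
```

Call:
move_arm(plan=[-8.1, -32.4, 0, 0, 0, 0, 30, -8.1, -32.4, 0, 0, 0, 0, 30, -8.1, -32.4, 0, 0, 0, 0, 30, 0, 0, 0, 0, 0, 0, 30, 0, 0, -35, 0, 0, 0, 30, 0, 0, -35, 0, 0, 0, 30, 0, 0, -30, 0, 0, 0, 30, 0, 0, -20, 0, 0, 0, 30, 0, 0, -10, 0, 0, 0, 30, 0, 0, 0, 0, 0, 0, 30])

```text
time: 27.25
eef_pos: [0.5839, -0.3228, 0.0633]
tcp_rot: [0.988, 0.154, -0.001, -0.002]
contact_force: [0.3, 0.8, -1.5]
opening: 0.548
finger_force: 36.6
```

Call:
move_arm(plan=[0, 0, -7, 0, 0, 0, 30, 0, 0, -4, 0, 0, 0, 30, 0, 0, -2, 0, 0, 0, 30, 0, 0, -2, 0, 0, 0, 30, 0, 0, 0, 0, 0, 0, 30])

```text
time: 27.75
eef_pos: [0.5854, -0.3246, 0.0514]
tcp_rot: [0.988, 0.154, 0.0, 0.0]
contact_force: [-0.8, 1.0, 2.0]
opening: 0.553
finger_force: 36.8
```

Call:
move_arm(plan=[0, 0, 0, 0, 0, 0, 66, 0, 0, 0, 0, 0, 0, 66, 0, 0, 0, 0, 0, 0, 66, 0, 0, 15, 0, 0, 0, 70, 0, 0, 25, 0, 0, 0, 70, 0, 0, 40, 0, 0, 0, 85, 0, 0, 45, 0, 0, 0, 85, 0, 0, 40, 0, 0, 0, 85, -25, -30, 0, 0, 0, 0, 85, -25, -30, 0, 0, 0, 0, 85, -25, -30, 0, 0, 0, 0, 85, -25, -30, 0, 0, 0, 0, 85])

```text
time: 28.95
eef_pos: [0.4842, -0.4454, 0.217]
tcp_rot: [0.988, 0.154, 0.0, 0.001]
contact_force: [1.0, -1.3, -0.4]
opening: 0.997
finger_force: 0.0
```

Call:
move_arm(plan=[-30, -30, 0, 0, 0, 0, 85, -30, -30, 0, 0, 0, 0, 85, -30, -30, 0, 0, 0, 0, 85, -30, -30, 0, 0, 0, 0, 85, -30, -30, 0, 0, 0, 0, 85, -30, -30, 0, 0, 0, 0, 85, 0, 0, 0, 0, 0, 0, 85])

```text
time: 29.65
eef_pos: [0.3006, -0.628, 0.2166]
tcp_rot: [0.989, 0.151, -0.001, 0.001]
contact_force: [0.9, -0.4, -0.1]
opening: 0.996
finger_force: 0.0
```

```bash
python3 - <<'E'
from plant import cams
from m import *
c=cams.read_camera("top"); s=cams.read_camera("side")
T=dict(yellow=(.5037,.3766,.08,.031),white=(.5259,.2668,.08,.031),red=(.6128,.3415,.114,.0125),pink=(.4893,-.2609,.08,.031),blue=(.5845,-.3248,.114,.0125),blueC=(.5456,.0011,.076,.031),green=(.5627,.1243,.11,.0125))
for n,p in T.items():
    print(n,p[:2],[tuple(map(float,k)) for k in circ(c,p,p[2],p[3],.2,.045)[:2]])
t=np.linspace(0,2*np.pi,40); out=[]
for k in (c,s):
    im=k["color"][...,::-1].copy(); im=cv2.resize(im,(800,600))
    for p in T.values():
        q=proj(k,np.c_[p[0]+p[3]*np.cos(t),p[1]+p[3]*np.sin(t),0*t+p[2]])*(800/560)
        cv2.polylines(im,[np.int32(q*16)],True,(255,255,0),1,cv2.LINE_AA,4)
    out.append(im)
cv2.imwrite("pics/f_top.png",out[0]);cv2.imwrite("pics/f_side.png",out[1])
E
```

```text
yellow (0.5037, 0.3766) [(0.5016999840736389, 0.3781000077724457, 32.29999923706055), (0.5016999840736389, 0.3781000077724457, 26.100000381469727)]
white (0.5259, 0.2668) [(0.5238999724388123, 0.2667999863624573, 32.400001525878906), (0.5238999724388123, 0.2667999863624573, 25.600000381469727)]
red (0.6128, 0.3415) [(0.6122999787330627, 0.3409999907016754, 12.800000190734863)]
pink (0.4893, -0.2609) [(0.489300012588501, -0.2603999972343445, 26.899999618530273), (0.489300012588501, -0.2603999972343445, 32.599998474121094)]
blue (0.5845, -0.3248) [(0.5870000123977661, -0.32429999113082886, 12.600000381469727), (0.5770000219345093, -0.3027999997138977, 12.399999618530273)]
blueC (0.5456, 0.0011) [(0.5471000075340271, 0.002099999925121665, 27.200000762939453), (0.5471000075340271, 0.002099999925121665, 33.70000076293945)]
green (0.5627, 0.1243) [(0.5631999969482422, 0.12479999661445618, 13.0), (0.5392000079154968, 0.11429999768733978, 12.899999618530273)]
```

View pics/f_top.png

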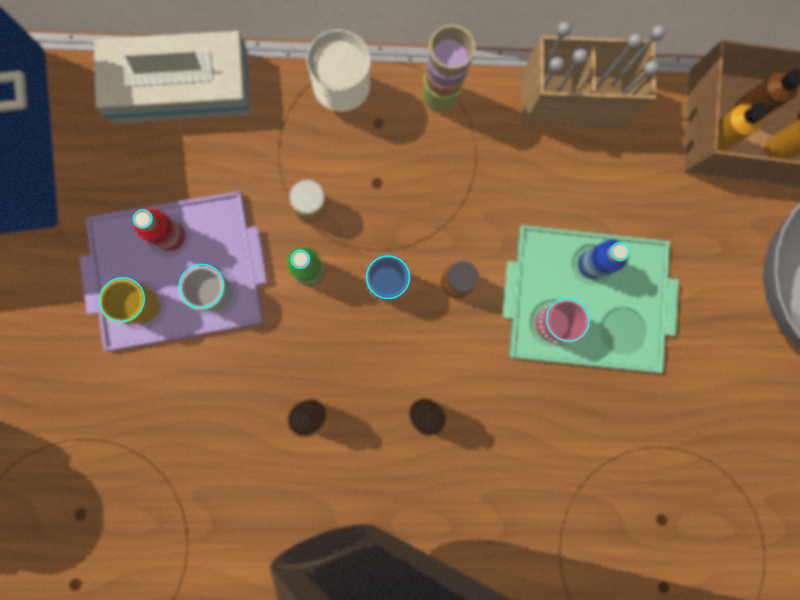

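View pics/f_side.png

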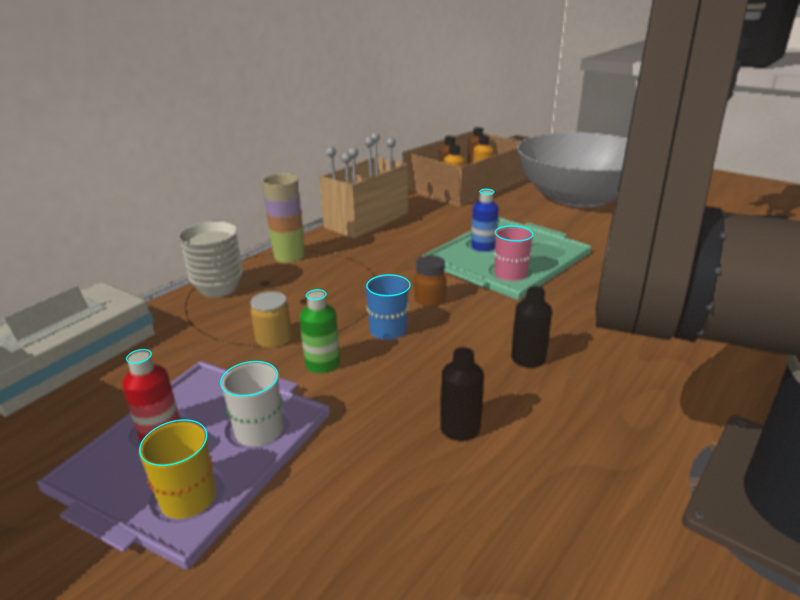

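Both pictures show every item upright in its well. In the top view, red is at (143,219), yellow (122,300), white (201,287), blue bottle (619,252) and pink (568,320), each within about 3 mm of its well centre. The green bottle at (300,259) and the blue cup at (388,277) have not moved. Handing in.

```bash
python3 -c "
from plant import order
print(order.sign_off())"
```

```text
the job is handed in; nothing more can be done
None
```

Both trays are made up and the job is handed in: all five items stand upright in their proper wells within about 3 mm of centre by the final camera check, and the green bottle and blue cup have not moved; no verdict came back.

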